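# Roll the hot sterilising tube onto the cooling mat

## Robot

A 7-joint arm with a two-finger parallel gripper is mounted at the origin on the work surface. World frame = base frame: x ahead of the robot, y to its left, z up, the work surface at z = 0. Lengths are in m, angles in rad, forces in N, time in s.
With the tool pointing down it reaches from about 0.4 to 0.875 m from the base axis. Payload 19.3 kg.
Tool frame: the origin (TCP) lies on the centre line of the jaws, within the pads' length; the fingertips stand 19 mm ahead of it and the grasp point (between the pads) is the TCP (bot.nose_length is the distance from the TCP to the fingertips, in m); y points along the fingers, z is the direction in which the jaws open and shut, and the axes are right-handed (so a half turn about y gives the same grasp; the last joint's range is limited). The gripper opens to 85 mm and grips with 20 to 120 N. Pads are 22 mm wide; open, the fingers measure 114 mm over their backs; the gripper's body (76 mm by 85 mm) begins 54 mm behind the grasp point. The pads swing forward as they close: fully open they stand 13 mm farther back than shut.
Start: joints at [-1.344, 0.521, -0.036, 1.599, 0.021, 1.021, -0.113], TCP at [0.183, 0.598, 0.25] pointing down, gripper open.
Joint ranges: [-2.91, 2.91], [-0.3, 2.13], [-1.5, 1.42], [0.17, 2.43], [-1.26, 4.41], [0.16, 1.93], [-2.52, 2.52]. Speed limits (rad/s): [1.89, 1.89, 2.39, 2.39, 3.01, 3.01, 3.01].

## Interface

Orientations are given as [roll, pitch, yaw] about the fixed x, y, z axes, in that order (R = Rz(yaw) Ry(pitch) Rx(roll)).
In Python, from workcell import observe, cams, workorder, bot gives the robot as it stands. The module is installed in compiled form; this text tells all that it offers.
- The arm moves only by the tool apply_moves, never from a script. Its arguments are lists of equal length, an entry for each row: "jaw": the opening, from -1 (shut) to 1 (fully open), so that 0 is half open; "translation": the shift along the world's x, y, z in m, a list of three; "angular": the turn, a rotation vector about the world's x, y, z in degrees, a list of three. In form: {"jaw": [jaw, ...], "translation": [[x, y, z], ...], "angular": [[ax, ay, az], ...]}. A call has 1 to 5 rows; each row is the pose to reach, as a shift and turn from the pose commanded when the call began; what a row does not reach only later rows make up. A row lasts 1/10 s, in which the tool goes at most 50 mm and 8.59 degrees, less where a joint would pass 70% of its speed; a pose out of reach is approached as far as the arm can. A call with a gripper value outside its range is refused whole. The fingers move at their own pace and stop on an object; "newtons" is the grip in N (left out, the last holds). Time passes only in rows, so rows that repeat a pose let the fingers close. It gives the time, the measured TCP pose, the force and the opening at its end, in the units of the state.
- observe(): the state, without advancing time (a new reading comes with each control period).
- cams.grab_frame(name): name is "scene" or "top" or "wrist"; returns a dict with "pixels" (384x512x3 uint8, red, green, blue), "mtx" (3x3 intrinsics, pixels), "R" (3x3) and "t" (3): a world point X has camera coordinates R X + t. Camera axes: x right, y down, z forward; pixel columns grow to the right and rows downward; lengths in m; the calibration is good to about 2 mm. A picture is of the moment at which its call begins. There is no depth.
- workorder.job_done(): hands the job in, once; it reports no verdict.
The state is a dict: "clock": time; "qpos": joint angles; "qd": joint speeds; "joint_efforts": joint torques, N m; "position": TCP position; "tool_rot": TCP orientation; "force": force on the tool from outside, world axes, zero at the start; "moment": the same for the moment, N m; "grip_width": finger opening in m.
Only numpy, scipy, OpenCV 4.12 (cv2) and the standard library are available. Lean on these libraries where they do the work, as an engineer would, in place of code of your own. Each camera call takes 0.05 s, during which the arm holds its last target. There are 200 camera calls.

## Task

The steel sterilising tube lying on the blue drape is fresh from the autoclave and too hot to pick up: with your fingertips on its top, roll it gently sideways onto the orange silicone cooling mat, so that it comes to rest with its whole length and width on the mat, then take your hand away. Never grip it, lift it or shove it from the side, do not let it knock against the instrument tray, and leave everything else where it stands.

Things in the scene. Friction and masses are not known exactly. Their poses are not given: they have to be found in the camera images.
- tube: closed steel tube on its side, a true cylinder 60 in diameter, 170 long, striped tape round it, 24 mm knob 16 long on the lid end; 0.22 to 0.45 kg. Origin mid-axis, 30 above the table; x along the cylinder to the lid, y and z turn as it rolls. Lies between mat and tray, near parallel to both. Coasts only a few cm after a gentle push; a fingertip sticks to it, so a stroke over its top rolls it 30 to 40. Sizes in mm
- tube_lid_end (a point): centre of the tube's lid-end face, on its axis (+85 in the tube's x)
- tube_base_end (a point): centre of the tube's other end face, on its axis (-85 in the tube's x)
- mat: flat orange ribbed silicone mat, 270 (x) by 120 (y), 1 thick, with no step to feel (the tube lies at the same height on it). Fixed, on either side of the tube with nothing between. Origin mid-underside at table height; x along its long side, y across it, the way the tube rolls. The tube is wholly on it across when both its end centres are within 30 of the mat's long midline
- drape: flat blue paper drape on the white table, 420 (x) by 620 (y), no thickness to speak of, fixed; origin at its middle, at table height
- tray: shallow steel tray with dental instruments, 241 (x) by 119 (y) over its rim, 22 high, fixed, on the other side of the tube from the mat; origin under its centre, x along its long side
- dappen_dish: small eight-sided glass dappen dish, 38 wide, 35 high, near the robot-side end of the tube; origin under its centre. Sizes in mm, loose
- square_tin: small square steel tin with lid, 50 x 50 x 43, near the far end of the tube; origin under its centre. Sizes in mm, loose
- cotton_jar: glass jar of cotton pellets with a lime-green lid, 80 across, 125 high, behind or beside the drape; origin under its centre. Sizes in mm, loose
- beaker: open steel beaker with two instruments in it, 96 across, 105 high (130 with the instruments), behind or beside the drape; origin under its centre. Sizes in mm, loose
- round_tin: flat round steel tin, 104 across, 46 high, behind or beside the drape; origin under its centre. Sizes in mm, loose
- bur_box: clear box of burs on a white base, 60 x 90 x 45, behind or beside the drape; origin under its centre. Sizes in mm, loose
- bur_stand: round steel bur stand with coloured burs, 54 across, 42 high (65 with the burs), behind or beside the drape; origin under its centre. Sizes in mm, loose
- glass_slab: thick glass slab with a steel ruler on it, 150 (x) by 85 (y) by 20, left of the drape, fixed; origin under its centre
There are look-alikes about, which are no part of the job. Leave any purple or red look-alike of the tube alone.

How it is judged:
By the outcome, as a careful person would: the job done as asked, in the order asked, and still so for the second after the job is handed in, with the robot touching nothing.
It also fails if it takes over 51 s, if anything falls off the work surface, if the arm or the gripper's body presses on something with over 40 N, if the wrist force passes 120 N, or if a joint passes its speed limit or range.

## Working session

There is one attempt and no reset: what is moved stays moved. The work goes in short steps, Python scripts to look and compute and a tool call to move; the robot and the scene stay as the last step left them, time stands still between calls to the robot, and variables do not carry over. Pictures are saved under pics/ and viewed, about 8 in all and at most 12, crops included, and the job is handed in when it is done.

Besides the shell and the picture viewer there is one more tool, called after "Request:" as name(argument=value, ...) on one line, values as JSON. apply_moves: Moves the arm, as the interface text tells. Its arguments: {"type":"object","properties":{"jaw":{"type":"array"},"translation":{"type":"array"},"angular":{"type":"array"},"newtons":{"type":"number"}},"required":["jaw","translation","angular"]}

```bash
mkdir -p pics; python3 - <<'E'
from workcell import observe, cams, bot
import cv2,pickle
s=observe();print(s)
for n in("top","scene"):
    f=cams.grab_frame(n);pickle.dump(f,open(n+'.pkl','wb'))
    print(n,f['mtx'],f['R'],f['t'])
    cv2.imwrite(f'pics/{n}0.png',cv2.resize(f['pixels'][:,:,::-1],(800,600),interpolation=cv2.INTER_CUBIC))
print(bot.nose_length)
E
```

```text
{'clock': 0.0, 'qpos': array([-1.344227  ,  0.52201311, -0.03633813,  1.59998868,  0.02117988,
        1.02107572, -0.11281321]), 'qd': array([-0.00014276,  0.00053929,  0.00030284,  0.00173374,  0.00016776,
       -0.00046028,  0.00030229]), 'joint_efforts': array([ 1.39630952e-04, -9.27105761e+01,  1.98016025e+00, -3.69935310e+01,
        1.78931036e-02,  8.16576445e-03, -2.48149021e-06]), 'position': array([0.18270343, 0.59738327, 0.24973307]), 'tool_rot': array([-1.57189581e+00, -5.48949778e-05, -2.96794050e-01]), 'force': array([ 0.53478312,  0.4274044 , -0.06647484]), 'moment': array([-0.01637004,  0.03284231,  0.00833206]), 'grip_width': 0.0850218597967321}
top [[408.80206124   0.         258.91051239]
 [  0.         408.80206124 192.70170089]
 [  0.           0.           1.        ]] [[-0.01257607 -0.99981033 -0.01487091]
 [-0.98723833  0.01477636 -0.15856271]
 [ 0.15875238  0.01268704 -0.98723691]] [0.01383554 0.49489758 1.24315758]
scene [[349.74045772   0.         257.54035366]
 [  0.         349.74045772 190.29296899]
 [  0.           0.           1.        ]] [[-0.72591915  0.6876116  -0.01522094]
 [ 0.54409857  0.56059241 -0.62425387]
 [-0.42071145 -0.46143954 -0.78107325]] [ 0.37294202 -0.26386615  1.11821468]
0.019
```

View pics/top0.png

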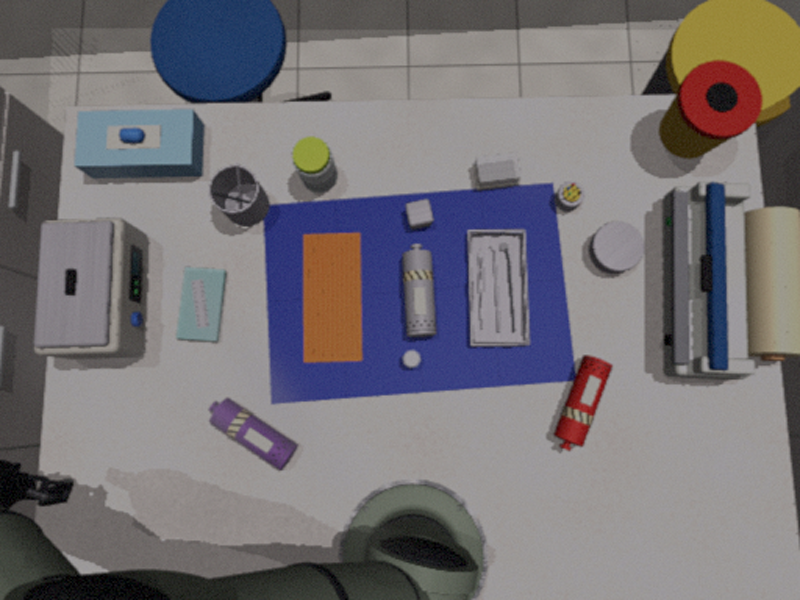

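View pics/scene0.png

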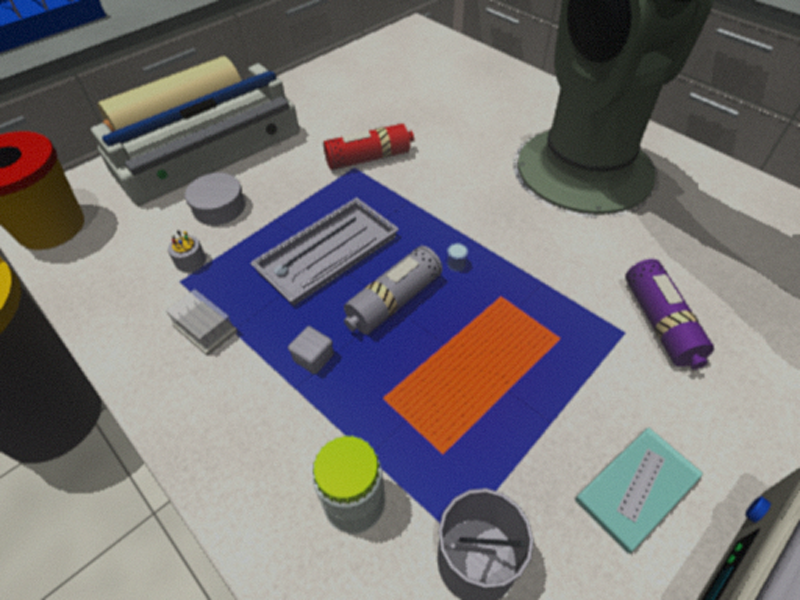

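Top (800x600): the tube runs from about (418,248) to (421,338) with the lid at the far end. The mat lies to its left at (303–362, 233–361) and the tray to its right, with the dish near (412,358) and the square tin near (419,213). I'll enlarge this area.

```bash
python3 - <<'E'
import cv2,pickle
f=pickle.load(open('top.pkl','rb'))
c=f['pixels'][122:242,188:348,::-1]
cv2.imwrite('pics/crop.png',cv2.resize(c,(800,600),interpolation=cv2.INTER_CUBIC))
E
cat > h.py <<'E'
import numpy as np
def back(f,u,v,z):
    "world point at height z seen at original pixel u,v"
    d=f['R'].T@np.linalg.solve(f['mtx'],[u,v,1]); c=-f['R'].T@f['t']
    return c+d*(z-c[2])/d[2]
def proj(f,X):
    p=f['mtx']@(f['R']@np.asarray(X)+f['t']); return p[:2]/p[2]
E
```

```text
(no output)
```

View pics/crop.png

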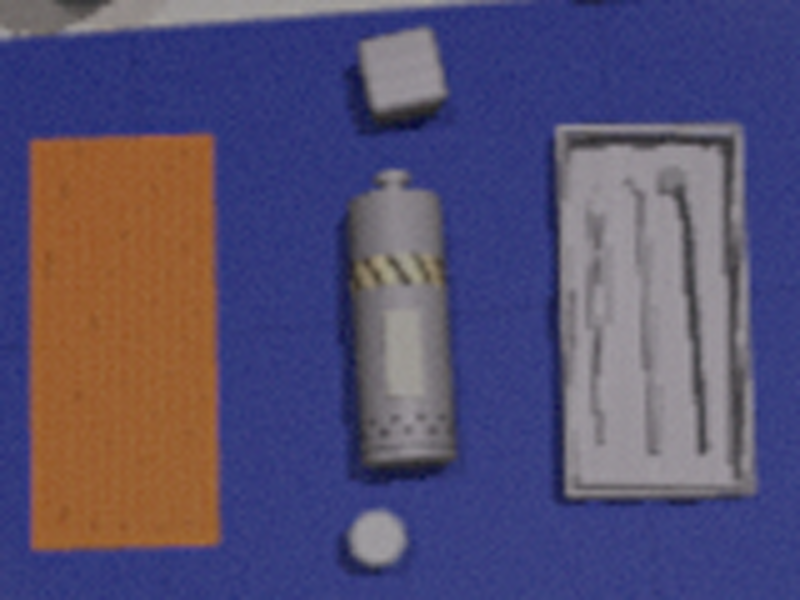

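The crop shows these pixels:
- **Mat corners:** (31,139), (213,135), (221,545), (31,549)
- **Tube sides:** left (348,200) to (362,462), right (442,195) to (456,458)
- **Tray:** left rim x≈556–566
- **Dish:** centre (377,538)
- **Tin:** around (403,75)

```bash
python3 - <<'E'
import pickle,numpy as np
from h import *
f=pickle.load(open('top.pkl','rb'))
b=lambda x,y,z: back(f,188+(x-2)/5,122+(y-2)/5,z)
print('cam',-f['R'].T@f['t'])
m=np.array([b(*p,0.001) for p in[(31,139),(213,135),(221,545),(31,549)]]);print(m.round(4))
e=[np.linalg.norm(m[i]-m[(i+1)%4]) for i in range(4)];print('mat sides',np.round(e,4),'ctr',m.mean(0).round(4))
ax=(m[0]+m[1]-m[2]-m[3])/2;print('mat yaw',np.degrees(np.arctan2(ax[1],ax[0])))
L=[b(348,200,.033),b(362,462,.033)];R=[b(442,195,.033),b(456,458,.033)]
print('tube edges',np.round(L+R,4));t=(L[0]+R[0])/2;q=(L[1]+R[1])/2
d=t-q;print('lid',t,'base',q,'len',np.linalg.norm(d),'w',L[0]-R[0],'yaw',np.degrees(np.arctan2(d[1],d[0])))
print('lid top edge',b(395,188,.06),'base top',b(409,460,.06),'dish',b(377,538,.033),'tin',b(401,73,.043))
for p in[(556,126),(566,498),(743,126),(756,494)]:print('tray',b(*p,.022))
E
```

```text
cam [ 0.29140164 -0.00925186  1.3059691 ]
[[0.6491 0.2204 0.001 ]
 [0.6498 0.1002 0.001 ]
 [0.3801 0.0955 0.001 ]
 [0.3792 0.217  0.001 ]]
mat sides [0.1202 0.2697 0.1214 0.2698] ctr [0.5146 0.1583 0.001 ]
mat yaw 0.8665574632871537
tube edges [[ 0.5968  0.0113  0.033 ]
 [ 0.4286  0.0045  0.033 ]
 [ 0.5991 -0.0488  0.033 ]
 [ 0.4303 -0.0543  0.033 ]]
lid [ 0.59791946 -0.01872541  0.033     ] base [ 0.42942294 -0.02485834  0.033     ] len 0.16860808882980075 w [-0.00230422  0.06005936  0.        ] yaw 2.0845293642975564
lid top edge [ 0.59751167 -0.01862375  0.06      ] base top [ 0.42649563 -0.02453272  0.06      ] dish [ 0.38098849 -0.00416198  0.033     ] tin [ 0.67713855 -0.02376477  0.043     ]
tray [ 0.64632167 -0.12368572  0.022     ]
tray [ 0.40523588 -0.12320256  0.022     ]
tray [ 0.64430559 -0.24432233  0.022     ]
tray [ 0.4060927  -0.24234002  0.022     ]
```

Request:
apply_moves(jaw=[1, 1, 1, 1, 1], translation=[[0.022, -0.042, 0], [0.044, -0.084, 0], [0.066, -0.126, 0], [0.088, -0.168, 0], [0.11, -0.21, 0]], angular=[[0, 0, -4.8], [0, 0, -9.6], [0, 0, -14.4], [0, 0, -19.2], [0, 0, -24]])

```text
clock: 0.6
position: [0.2933, 0.3858, 0.2502]
tool_rot: [-1.571, 0.0, -0.719]
force: [1.9, 0.7, 0.9]
grip_width: 0.0852
```

Request:
apply_moves(jaw=[1, 1, 1, 1, 1], translation=[[0.022, -0.042, 0], [0.044, -0.084, 0], [0.066, -0.126, 0], [0.088, -0.168, 0], [0.11, -0.21, 0]], angular=[[0, 0, -4.8], [0, 0, -9.6], [0, 0, -14.4], [0, 0, -19.2], [0, 0, -24]])

```text
clock: 1.1
position: [0.4032, 0.1759, 0.2504]
tool_rot: [-1.571, 0.0, -1.138]
force: [0.8, 0.1, 0.1]
grip_width: 0.0852
```

Request:
apply_moves(jaw=[1, 1, 1, 1, 1], translation=[[0.022, -0.042, -0.02], [0.044, -0.084, -0.04], [0.066, -0.126, -0.06], [0.088, -0.168, -0.08], [0.11, -0.22, -0.1]], angular=[[0, 0, -4.6], [0, 0, -9.2], [0, 0, -13.8], [0, 0, -18.4], [0, 0, -23]])

```text
clock: 1.6
position: [0.5075, -0.0303, 0.1545]
tool_rot: [-1.571, -0.0, -1.539]
force: [0.9, 1.0, 0.8]
grip_width: 0.0852
```

Request:
apply_moves(jaw=[1, 1], translation=[[0, 0, 0], [0, 0, 0]], angular=[[0, 0, 0], [0, 0, 0]])

```text
clock: 1.8
position: [0.5066, -0.0298, 0.1549]
tool_rot: [-1.572, -0.0, -1.538]
force: [0.0, 0.6, -0.2]
grip_width: 0.0857
```

Request:
apply_moves(jaw=[1, 1, 1, 1], translation=[[0.003, -0.002, -0.03], [0.006, -0.004, -0.055], [0.006, -0.005, -0.066], [0.006, -0.005, -0.066]], angular=[[0, 0, 0], [0, 0, 0], [0, 0, 0], [0, 0, 0]])

```text
clock: 2.2
position: [0.5122, -0.033, 0.089]
tool_rot: [-1.573, 0.0, -1.535]
force: [0.2, -0.1, 0.6]
grip_width: 0.0855
```

```bash
cat > snap.py <<'E'
import sys,cv2,pickle
from workcell import cams
for n in sys.argv[2:]:
    f=cams.grab_frame(n);k=sys.argv[1]+n
    pickle.dump(f,open(k+'.pkl','wb'));im=f['pixels'][:,:,::-1]
    if n=='top': im=im[122:242,188:348]
    if n=='scene': im=im[120:300,200:440]
    cv2.imwrite(f'pics/{k}.png',cv2.resize(im,(800,600),interpolation=cv2.INTER_CUBIC))
E
python3 snap.py a scene
```

```text
(no output)
```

View pics/ascene.png

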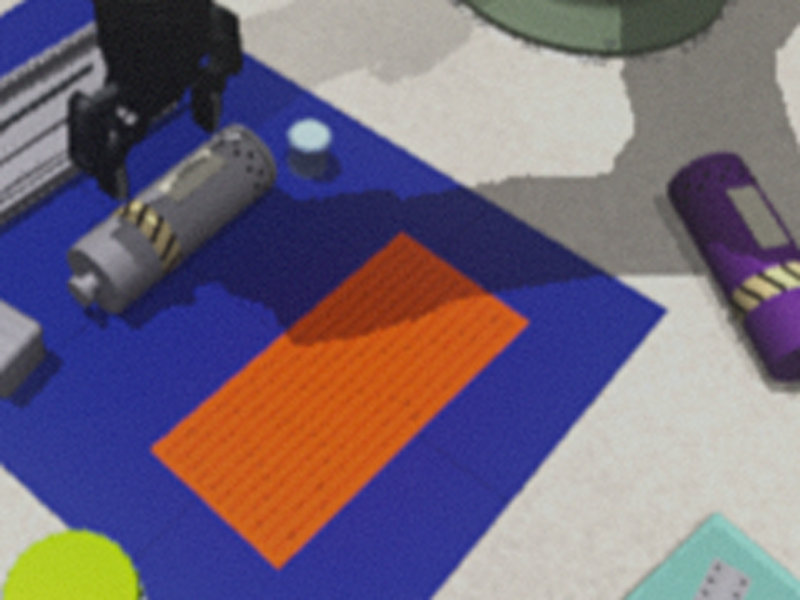

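The fingers straddle along the tube's axis, with tips at about (118,195) and (210,125), just above its tray-side top. I'll lower slowly until I feel contact.

Request:
apply_moves(jaw=[1, 1, 1, 1], translation=[[0, 0, -0.004], [0, 0, -0.007], [0, 0, -0.009], [0, 0, -0.01]], angular=[[0, 0, 0], [0, 0, 0], [0, 0, 0], [0, 0, 0]])

```text
clock: 2.65
position: [0.513, -0.0337, 0.0797]
tool_rot: [-1.571, 0.0, -1.536]
force: [0.3, -0.4, -0.6]
grip_width: 0.0857
```

Request:
apply_moves(jaw=[1, 1, 1, 1], translation=[[0, 0, -0.001], [0, 0, -0.002], [0, 0, -0.003], [0, 0, -0.003]], angular=[[0, 0, 0], [0, 0, 0], [0, 0, 0], [0, 0, 0]])

```text
clock: 3.05
position: [0.5129, -0.0338, 0.0765]
tool_rot: [-1.571, -0.0, -1.536]
force: [-0.1, 0.3, 0.3]
grip_width: 0.0851
```

Request:
apply_moves(jaw=[1, 1, 1, 1], translation=[[0, 0, -0.001], [0, 0, -0.002], [0, 0, -0.003], [0, 0, -0.003]], angular=[[0, 0, 0], [0, 0, 0], [0, 0, 0], [0, 0, 0]])

```text
clock: 3.45
position: [0.5129, -0.0338, 0.0735]
tool_rot: [-1.571, 0.0, -1.536]
force: [-0.1, -0.6, -0.6]
grip_width: 0.0856
```

Request:
apply_moves(jaw=[1, 1, 1], translation=[[0, 0, -0.001], [0, 0, -0.002], [0, 0, -0.002]], angular=[[0, 0, 0], [0, 0, 0], [0, 0, 0]])

```text
clock: 3.75
position: [0.5129, -0.0338, 0.0715]
tool_rot: [-1.571, -0.0, -1.536]
force: [-0.3, -0.9, 0.8]
grip_width: 0.0855
```

Request:
apply_moves(jaw=[1, 1, 1], translation=[[0, 0, -0.001], [0, 0, -0.002], [0, 0, -0.002]], angular=[[0, 0, 0], [0, 0, 0], [0, 0, 0]])

```text
clock: 4.05
position: [0.5129, -0.0338, 0.0695]
tool_rot: [-1.571, 0.0, -1.536]
force: [0.3, -0.7, -0.2]
grip_width: 0.0856
```

Request:
apply_moves(jaw=[1, 1, 1], translation=[[0, 0, -0.001], [0, 0, -0.002], [0, 0, -0.002]], angular=[[0, 0, 0], [0, 0, 0], [0, 0, 0]])

```text
clock: 4.35
position: [0.5129, -0.0338, 0.0675]
tool_rot: [-1.571, 0.0, -1.536]
force: [-0.0, -0.4, 0.7]
grip_width: 0.0857
```

Request:
apply_moves(jaw=[1, 1], translation=[[0, 0, -0.001], [0, 0, -0.001]], angular=[[0, 0, 0], [0, 0, 0]])

```text
clock: 4.55
position: [0.5129, -0.0338, 0.0665]
tool_rot: [-1.571, 0.0, -1.536]
force: [-0.4, 0.0, -0.4]
grip_width: 0.0854
```

Request:
apply_moves(jaw=[1, 1], translation=[[0, 0, -0.001], [0, 0, -0.001]], angular=[[0, 0, 0], [0, 0, 0]])

```text
clock: 4.75
position: [0.5129, -0.0338, 0.0655]
tool_rot: [-1.571, 0.0, -1.536]
force: [-0.5, -0.6, 0.3]
grip_width: 0.0853
```

```bash
cat > w.py <<'E'
import cv2,pickle,sys,numpy as np
a=pickle.load(open('bwrist.pkl','rb'))['pixels'][:,:,::-1];b=pickle.load(open('bscene.pkl','rb'))['pixels'][130:230,200:333,::-1]
cv2.imwrite('pics/b.png',np.hstack([cv2.resize(a,(400,300)),cv2.resize(b,(400,300),interpolation=cv2.INTER_CUBIC)]))
E
python3 snap.py b scene wrist; python3 w.py
```

```text
(no output)
```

View pics/b.png

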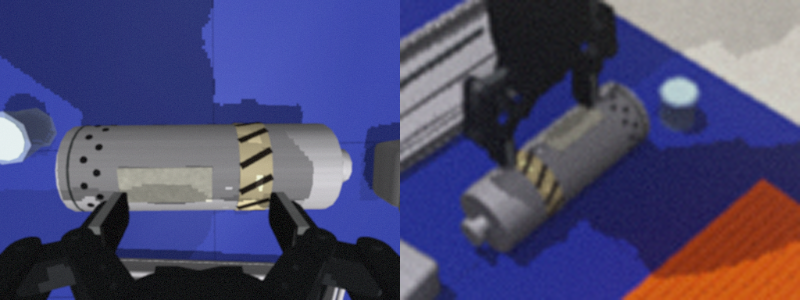

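Wrist view: tips at about (127,195) and (270,195), over the rear top of the tube and not quite touching. I'll keep lowering.

Request:
apply_moves(jaw=[1, 1], translation=[[0, 0, -0.001], [0, 0, -0.001]], angular=[[0, 0, 0], [0, 0, 0]])

```text
clock: 5.05
position: [0.5131, -0.034, 0.0649]
tool_rot: [-1.57, -0.0, -1.536]
force: [-1.1, -0.5, 9.4]
grip_width: 0.0858
```

Request:
apply_moves(jaw=[1, 1], translation=[[0, 0, -0.001], [0, 0, -0.001]], angular=[[0, 0, 0], [0, 0, 0]])

```text
clock: 5.25
position: [0.5131, -0.0344, 0.0644]
tool_rot: [-1.57, -0.0, -1.537]
force: [-5.4, -2.1, 23.0]
grip_width: 0.0857
```

Request:
apply_moves(jaw=[1, 1, 1, 1, 1], translation=[[0, 0.003, 0.0007], [0, 0.01, 0.0008], [-0.001, 0.018, 0.0008], [-0.001, 0.026, 0.0008], [-0.001, 0.034, 0.0008]], angular=[[0, 0, 0], [0, 0, 0], [0, 0, 0], [0, 0, 0], [0, 0, 0]])

```text
clock: 5.75
position: [0.5116, 0.0002, 0.0654]
tool_rot: [-1.571, 0.0, -1.537]
force: [-12.1, -0.9, 35.7]
grip_width: 0.0857
```

Request:
apply_moves(jaw=[1, 1, 1, 1, 1], translation=[[0, 0.006, 0.0014], [0, 0.013, 0.0012], [-0.001, 0.02, 0.0006], [-0.001, 0.025, 0.0001], [-0.001, 0.028, 0]], angular=[[0, 0, 0], [0, 0, 0], [0, 0, 0], [0, 0, 0], [0, 0, 0]])

```text
clock: 6.25
position: [0.5109, 0.0288, 0.0642]
tool_rot: [-1.571, -0.0, -1.535]
force: [0.2, 0.5, -0.2]
grip_width: 0.0853
```

```bash
python3 snap.py c top wrist
```

```text
(no output)
```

View pics/cwrist.png

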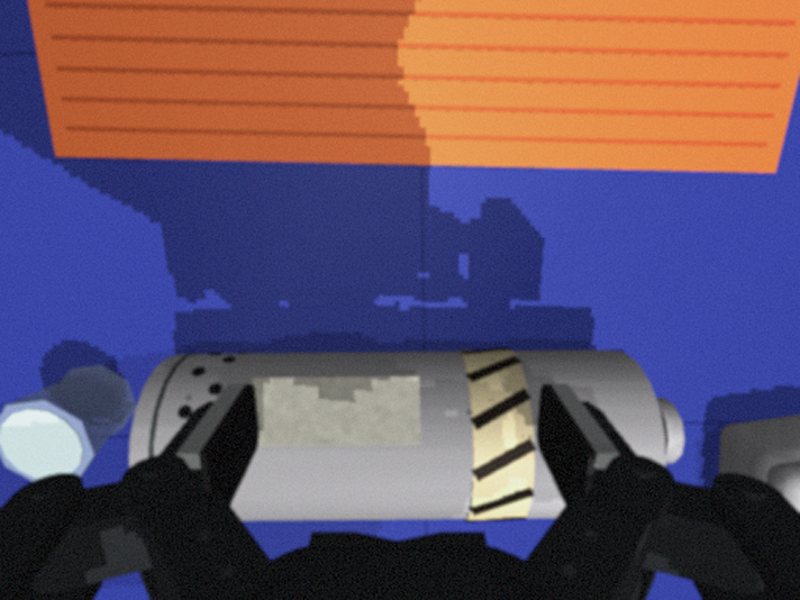

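The tips are now ahead of the tube's top, at about (250,390) and (545,390). The tube's front edge is at row ~351 and its back edge at ~520. I'll work out its position from those edges.

```bash
cat >> h.py <<'E'
from scipy.optimize import least_squares
def tube(f,pts,x0=0.51):
    "fit axis y at x0 and yaw(deg) of a lying 60 mm cylinder to silhouette pixels"
    c=-f['R'].T@f['t']; D=[f['R'].T@np.linalg.solve(f['mtx'],[u,v,1]) for u,v in pts]
    def r(p):
        a=np.array([np.cos(p[1]),np.sin(p[1]),0]); o=np.array([x0,p[0],.03])
        return [abs(np.dot(o-c,np.cross(d,a)))/np.linalg.norm(np.cross(d,a))-.03 for d in D]
    P=[back(f,u,v,.03) for u,v in pts]
    s=least_squares(r,[np.mean([q[1] for q in P]),0.03],x_scale=.01)
    return s.x[0],np.degrees(s.x[1]),np.round(np.array(s.fun)*1e3,1)
E
python3 - <<'E'
import pickle
from h import *
f=pickle.load(open('cwrist.pkl','rb'))
g=lambda x,y:((x+.5)*.64-.5,(y+.5)*.64-.5)
print(tube(f,[g(200,353),g(620,350),g(240,521),g(560,518)]))
print('mat near edge',back(f,*g(55,157),.001),back(f,*g(777,173),.001))
f=pickle.load(open('bwrist.pkl','rb'))
g=lambda x,y:((x+.5)*1.28-.5,(y+.5)*1.28-.5)
print(tube(f,[g(90,124.5),g(310,123.5),g(100,210),g(230,210)]))
E
```

```text
(np.float64(0.003276787357116059), np.float64(2.543957896193796), array([-0.1, -0.2, -0. , -0.3]))
mat near edge [0.38232044 0.09722484 0.001     ] [0.65236397 0.10102901 0.001     ]
(np.float64(-0.020756268177450677), np.float64(2.17185085120684), array([-0.3, -0.1, -0.3, -0.1]))
```

Request:
apply_moves(jaw=[1, 1, 1, 1, 1], translation=[[0, 0, 0.022], [0, -0.02, 0.022], [0, -0.042, 0.018], [0, -0.042, 0.006], [0, -0.042, 0.0015]], angular=[[0, 0, 0], [0, 0, 0], [0, 0, 0], [0, 0, 0], [0, 0, 0]])

```text
clock: 6.85
position: [0.5106, -0.0141, 0.065]
tool_rot: [-1.572, 0.0, -1.537]
force: [1.0, 0.4, 0.4]
grip_width: 0.0852
```

Request:
apply_moves(jaw=[1, 1, 1, 1, 1], translation=[[0, 0.003, 0], [0, 0.01, 0.0003], [-0.001, 0.02, 0.0004], [-0.001, 0.03, 0.0004], [-0.001, 0.04, 0.0004]], angular=[[0, 0, 0], [0, 0, 0], [0, 0, 0], [0, 0, 0], [0, 0, 0]])

```text
clock: 7.35
position: [0.51, 0.0278, 0.0665]
tool_rot: [-1.571, 0.0, -1.535]
force: [0.9, 0.1, 0.4]
grip_width: 0.0852
```

```bash
cat > loc.py <<'E'
import sys,pickle,cv2
from h import *
from workcell import cams,observe
f=cams.grab_frame('wrist'); im=f['pixels'].astype(int)
blue=im[:,:,2]-im[:,:,0]>35
org=im[:,:,0]-im[:,:,2]>70
bg=(blue|org)
pts=[]
s=observe();tx,ty=s['position'][:2]
for x in (-.06,-.045,-.02,-.01,0,.01,.045,.055):
    # start ahead of the tube and walk back until non-background for 6 px
    u,v=proj(f,[tx+x,ty,.06]); u=int(round(u))
    run=0
    for r in range(0,384):
        run=0 if bg[r,u] else run+1
        if run==14: pts.append((u,r-13.5));break
print([(int(a),b) for a,b in pts])
for _ in range(2):
    y,yaw,res=tube(f,pts,tx); k=np.abs(res)<2.5; pts=[p for p,q in zip(pts,k) if q]
print('tcp',s['position'].round(4),'axis y',round(y,4),'yaw',round(yaw,2),res,'clock',s['clock'],'F',s['force'].round(1))
cv2.imwrite('pics/loc_%d.png'%(s['clock']*100),f['pixels'][:,:,::-1])
E
python3 loc.py;ls pics
```

```text
[(124, 217.5), (156, 217.5), (209, 216.5), (230, 216.5), (251, 216.5), (272, 215.5), (346, 215.5), (367, 215.5)]
tcp [0.51   0.0294 0.0664] axis y 0.0064 yaw 2.62 [-0.  -0.2  0.1  0.  -0.1  0.4 -0.  -0.2] clock 7.4 F [ 1.3  2.9 -0.4]
ascene.png
b.png
bscene.png
bwrist.png
crop.png
ctop.png
cwrist.png
loc_740.png
scene0.png
top0.png
```

Only 3 mm that time: the tips pressed too lightly and slid. I'll go about 1.5 mm deeper.

Request:
apply_moves(jaw=[1, 1, 1, 1, 1], translation=[[0, 0, 0.018], [0, -0.018, 0.02], [0, -0.037, 0.016], [0, -0.037, 0.002], [0, -0.037, -0.0022]], angular=[[0, 0, 0], [0, 0, 0], [0, 0, 0], [0, 0, 0], [0, 0, 0]])

```text
clock: 7.9
position: [0.5096, -0.0106, 0.0632]
tool_rot: [-1.572, 0.0, -1.536]
force: [-3.3, -5.0, 34.7]
grip_width: 0.0851
```

Request:
apply_moves(jaw=[1, 1, 1, 1, 1], translation=[[0, 0.003, 0.0002], [0, 0.01, 0.0006], [-0.001, 0.018, 0.0008], [-0.001, 0.026, 0.0008], [-0.001, 0.034, 0.0006]], angular=[[0, 0, 0], [0, 0, 0], [0, 0, 0], [0, 0, 0], [0, 0, 0]])

```text
clock: 8.4
position: [0.5082, 0.0242, 0.0654]
tool_rot: [-1.572, 0.001, -1.536]
force: [-15.3, -1.3, 39.7]
grip_width: 0.0851
```

Request:
apply_moves(jaw=[1, 1, 1, 1, 1], translation=[[0, 0.006, 0.0009], [0, 0.013, 0.0008], [-0.001, 0.02, 0.0004], [-0.001, 0.027, -0.0004], [-0.001, 0.031, -0.001]], angular=[[0, 0, 0], [0, 0, 0], [0, 0, 0], [0, 0, 0], [0, 0, 0]])

```text
clock: 8.9
position: [0.5075, 0.0561, 0.0641]
tool_rot: [-1.572, 0.001, -1.534]
force: [-7.7, 2.6, 23.1]
grip_width: 0.0853
```

```bash
python3 loc.py
```

```text
[(122, 210.5), (154, 209.5), (208, 205.5), (230, 205.5), (251, 205.5), (272, 208.5), (347, 208.5), (369, 208.5)]
tcp [0.5075 0.0567 0.064 ] axis y 0.0411 yaw 2.35 [-1.3 -0.8  1.4  1.3  1.3 -0.5 -0.7 -0.7] clock 8.95 F [-8.9  4.2 22.5]
```

Request:
apply_moves(jaw=[1, 1, 1, 1, 1], translation=[[0, 0, 0.02], [0, -0.016, 0.022], [0, -0.032, 0.018], [0, -0.032, 0.005], [0, -0.032, 0.0007]], angular=[[0, 0, 0], [0, 0, 0], [0, 0, 0], [0, 0, 0], [0, 0, 0]])

```text
clock: 9.45
position: [0.5075, 0.023, 0.0632]
tool_rot: [-1.572, 0.0, -1.536]
force: [-2.9, -5.2, 36.6]
grip_width: 0.0854
```

Request:
apply_moves(jaw=[1, 1, 1, 1, 1], translation=[[0, 0.003, 0.0002], [0, 0.01, 0.0006], [0, 0.018, 0.0008], [-0.001, 0.026, 0.0008], [-0.001, 0.034, 0.0008]], angular=[[0, 0, 0], [0, 0, 0], [0, 0, 0], [0, 0, 0], [0, 0, 0]])

```text
clock: 9.95
position: [0.5061, 0.0576, 0.0655]
tool_rot: [-1.573, 0.001, -1.535]
force: [-12.5, -1.0, 32.5]
grip_width: 0.0855
```

Request:
apply_moves(jaw=[1, 1, 1, 1, 1], translation=[[0, 0.006, 0.0006], [0, 0.013, 0.0005], [0, 0.02, 0.0001], [-0.001, 0.027, -0.0007], [-0.001, 0.031, -0.0013]], angular=[[0, 0, 0], [0, 0, 0], [0, 0, 0], [0, 0, 0], [0, 0, 0]])

```text
clock: 10.45
position: [0.5048, 0.0895, 0.064]
tool_rot: [-1.573, 0.002, -1.535]
force: [-11.4, 2.5, 28.2]
grip_width: 0.0853
```

```bash
python3 loc.py
```

```text
[(122, 210.5), (154, 208.5), (208, 208.5), (230, 208.5), (251, 208.5), (273, 208.5), (348, 207.5), (369, 207.5)]
tcp [0.5049 0.0901 0.0639] axis y 0.0741 yaw 2.67 [-0.5  0.5  0.2  0.1 -0.  -0.2  0.  -0.1] clock 10.5 F [-10.4   5.2  25.8]
```

Request:
apply_moves(jaw=[1, 1, 1, 1, 1], translation=[[0, 0, 0.02], [0, -0.016, 0.022], [0, -0.032, 0.018], [0, -0.032, 0.005], [0, -0.032, 0.0009]], angular=[[0, 0, 0], [0, 0, 0], [0, 0, 0], [0, 0, 0], [0, 0, 0]])

```text
clock: 11.0
position: [0.5053, 0.0562, 0.0633]
tool_rot: [-1.573, 0.0, -1.535]
force: [-1.5, -2.9, 23.0]
grip_width: 0.0854
```

Request:
apply_moves(jaw=[1, 1, 1, 1, 1], translation=[[0, 0.003, 0.0002], [0, 0.01, 0.0006], [0, 0.018, 0.0008], [0, 0.026, 0.0008], [0, 0.034, 0.0008]], angular=[[0, 0, 0], [0, 0, 0], [0, 0, 0], [0, 0, 0], [0, 0, 0]])

```text
clock: 11.5
position: [0.504, 0.0906, 0.0655]
tool_rot: [-1.575, 0.001, -1.535]
force: [-18.0, -1.8, 32.7]
grip_width: 0.0854
```

Request:
apply_moves(jaw=[1, 1, 1, 1, 1], translation=[[0, 0.006, 0.0005], [0, 0.013, 0.0004], [0, 0.02, 0], [0, 0.027, -0.0008], [0, 0.031, -0.0014]], angular=[[0, 0, 0], [0, 0, 0], [0, 0, 0], [0, 0, 0], [0, 0, 0]])

```text
clock: 12.0
position: [0.5036, 0.1226, 0.0641]
tool_rot: [-1.575, 0.002, -1.534]
force: [-18.8, 2.0, 33.2]
grip_width: 0.0856
```

```bash
python3 loc.py
```

```text
[(122, 210.5), (155, 208.5), (208, 208.5), (230, 208.5), (251, 206.5), (273, 207.5), (348, 206.5), (369, 206.5)]
tcp [0.5037 0.1232 0.064 ] axis y 0.1089 yaw 1.64 [0.] clock 12.05 F [-17.2   4.5  30.6]
```

Request:
apply_moves(jaw=[1, 1, 1, 1, 1], translation=[[0, 0, 0.02], [0, -0.016, 0.022], [0, -0.032, 0.018], [0, -0.032, 0.005], [0, -0.032, 0.0011]], angular=[[0, 0, 0], [0, 0, 0], [0, 0, 0], [0, 0, 0], [0, 0, 0]])

```text
clock: 12.55
position: [0.5052, 0.0885, 0.0636]
tool_rot: [-1.573, -0.0, -1.536]
force: [1.3, -0.0, 2.3]
grip_width: 0.0856
```

Request:
apply_moves(jaw=[1, 1, 1, 1, 1], translation=[[0, 0.003, 0.0002], [0, 0.01, 0.0006], [-0.001, 0.018, 0.0008], [-0.001, 0.026, 0.0008], [-0.001, 0.034, 0.0008]], angular=[[0, 0, 0], [0, 0, 0], [0, 0, 0], [0, 0, 0], [0, 0, 0]])

```text
clock: 13.05
position: [0.5049, 0.1235, 0.0662]
tool_rot: [-1.571, 0.0, -1.535]
force: [-0.2, 0.0, 0.0]
grip_width: 0.0856
```

Request:
apply_moves(jaw=[1, 1, 1, 1, 1], translation=[[0, 0.006, 0.0005], [0, 0.013, 0.0004], [-0.001, 0.02, 0], [-0.001, 0.027, -0.0008], [-0.001, 0.031, -0.0014]], angular=[[0, 0, 0], [0, 0, 0], [0, 0, 0], [0, 0, 0], [0, 0, 0]])

```text
clock: 13.55
position: [0.5039, 0.154, 0.0646]
tool_rot: [-1.571, 0.0, -1.536]
force: [0.1, 0.6, -0.1]
grip_width: 0.0855
```

```bash
sed -i 's/<2.5; pts=/<2.5; k=k if k.sum()>3 else k|True; pts=/; s/run==14: pts.append((u,r-13.5))/run==30: pts.append((u,r-29.5))/' loc.py; python3 loc.py
```

```text
[(122, 246.5), (154, 244.5), (208, 244.5), (230, 244.5), (251, 243.5), (272, 243.5), (347, 241.5), (368, 241.5)]
tcp [0.5039 0.1544 0.0645] axis y 0.148 yaw -33.18 [  5.2  -3.4 -17.8 -24.1 -29.1 -22.7   2.5   9.5] clock 13.6 F [ 0.1  0.4 -0.9]
```

```bash
sed -i 's/np.mean(\[q\[1\] for q in P\])/np.mean([q[1] for q in P])-.03*(len(pts)>4)/' h.py; python3 loc.py; cp pics/loc_13*.png pics/v7.png; python3 - <<'E'
import cv2,glob
im=cv2.imread(sorted(glob.glob('pics/loc_13*'))[-1]);cv2.imwrite('pics/w7.png',cv2.resize(im,(640,480)))
E
```

```text
[(122, 246.5), (155, 244.5), (208, 245.5), (230, 244.5), (251, 244.5), (272, 244.5), (347, 242.5), (368, 242.5)]
tcp [0.5038 0.1539 0.0646] axis y 0.1156 yaw 2.97 [-0.2  0.7 -0.4  0.  -0.1 -0.3  0.2  0.1] clock 13.65 F [ 0.3 -0.2 -1.1]cp: target 'pics/v7.png': No such file or directory
```

View pics/w7.png

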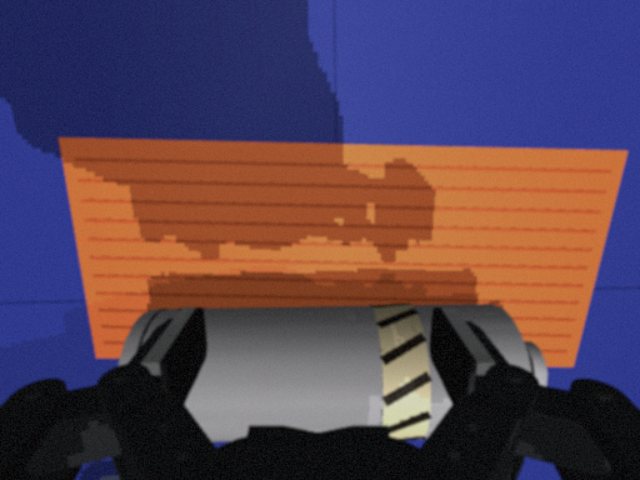

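Contact was lost early. The tube's axis is now at y≈0.116, with its front half on the mat, whose near edge is at about row 360. I'll start the next stroke at −15 mm and press firmly.

Request:
apply_moves(jaw=[1, 1, 1, 1, 1], translation=[[0, 0, 0.02], [0, -0.027, 0.022], [0, -0.0535, 0.018], [0, -0.0535, 0.004], [0, -0.0535, -0.0008]], angular=[[0, 0, 0], [0, 0, 0], [0, 0, 0], [0, 0, 0], [0, 0, 0]])

```text
clock: 14.15
position: [0.5038, 0.099, 0.0632]
tool_rot: [-1.572, -0.0, -1.538]
force: [-5.9, -7.6, 53.3]
grip_width: 0.0855
```

Request:
apply_moves(jaw=[1], translation=[[0, 0, 0]], angular=[[0, 0, 0]])

```text
clock: 14.25
position: [0.5038, 0.0995, 0.0638]
tool_rot: [-1.572, -0.0, -1.537]
force: [-2.5, -3.1, 15.7]
grip_width: 0.0853
```

Request:
apply_moves(jaw=[1, 1, 1, 1, 1], translation=[[0, 0.003, 0.0002], [0, 0.01, 0.0006], [-0.001, 0.018, 0.0008], [-0.001, 0.026, 0.0009], [-0.001, 0.034, 0.0009]], angular=[[0, 0, 0], [0, 0, 0], [0, 0, 0], [0, 0, 0], [0, 0, 0]])

```text
clock: 14.75
position: [0.502, 0.1348, 0.0655]
tool_rot: [-1.573, 0.001, -1.536]
force: [-14.7, -2.1, 35.1]
grip_width: 0.0852
```

Request:
apply_moves(jaw=[1, 1, 1, 1, 1], translation=[[0, 0.006, 0.0003], [0, 0.013, 0.0002], [-0.001, 0.02, -0.0003], [-0.001, 0.026, -0.0011], [-0.001, 0.028, -0.0014]], angular=[[0, 0, 0], [0, 0, 0], [0, 0, 0], [0, 0, 0], [0, 0, 0]])

```text
clock: 15.25
position: [0.5008, 0.164, 0.064]
tool_rot: [-1.573, 0.002, -1.534]
force: [-15.7, 3.8, 33.1]
grip_width: 0.0851
```

```bash
python3 loc.py
```

```text
[(122, 210.5), (154, 209.5), (208, 208.5), (229, 208.5), (251, 207.5), (272, 207.5), (347, 206.5), (369, 206.5)]
tcp [0.5008 0.1641 0.064 ] axis y 0.1488 yaw 3.12 [-0.2  0.   0.1 -0.1  0.3  0.1 -0.  -0.2] clock 15.3 F [-15.1   4.7  32.5]
```

Request:
apply_moves(jaw=[1, 1, 1, 1, 1], translation=[[0, 0, 0.02], [0, -0.012, 0.022], [0, -0.024, 0.016], [0, -0.024, 0.005], [0, -0.024, 0.0019]], angular=[[0, 0, 0], [0, 0, 0], [0, 0, 0], [0, 0, 0], [0, 0, 0]])

```text
clock: 15.8
position: [0.5017, 0.1371, 0.0643]
tool_rot: [-1.572, -0.0, -1.537]
force: [-14.1, -8.5, 72.0]
grip_width: 0.0854
```

```bash
python3 loc.py
```

```text
[(122, 165.5), (154, 164.5), (208, 164.5), (230, 163.5), (251, 163.5), (272, 163.5), (347, 161.5), (368, 160.5)]
tcp [0.5017 0.1371 0.0647] axis y 0.1479 yaw 3.01 [ 0.1  0.3 -0.2  0.1 -0.1 -0.3 -0.   0.3] clock 15.85 F [-7.7 -4.9 34.7]
```

Contact is good, though a bit firm. I'll ease it slightly, make a short slow stroke and stop on top.

Request:
apply_moves(jaw=[1, 1, 1, 1, 1], translation=[[0, 0.002, 0.0008], [0, 0.007, 0.0009], [0, 0.013, 0.0009], [-0.001, 0.018, 0.0009], [-0.001, 0.02, 0.0009]], angular=[[0, 0, 0], [0, 0, 0], [0, 0, 0], [0, 0, 0], [0, 0, 0]])

```text
clock: 16.35
position: [0.5005, 0.1585, 0.0656]
tool_rot: [-1.572, 0.0, -1.536]
force: [-5.9, -1.3, 20.6]
grip_width: 0.0853
```

Request:
apply_moves(jaw=[1, 1, 1, 1], translation=[[0, 0, 0], [0, 0, 0.002], [0, 0, 0.006], [0, 0, 0.02]], angular=[[0, 0, 0], [0, 0, 0], [0, 0, 0], [0, 0, 0]])

```text
clock: 16.75
position: [0.5001, 0.1575, 0.0853]
tool_rot: [-1.573, -0.001, -1.536]
force: [0.0, -0.9, 0.6]
grip_width: 0.0858
```

Request:
apply_moves(jaw=[1, 1, 1, 1, 1], translation=[[0, 0, 0.03], [0, 0, 0.06], [0, 0, 0.09], [0, 0, 0.12], [0, 0, 0.15]], angular=[[0, 0, 0], [0, 0, 0], [0, 0, 0], [0, 0, 0], [0, 0, 0]])

```text
clock: 17.25
position: [0.5007, 0.1575, 0.2381]
tool_rot: [-1.571, 0.0, -1.536]
force: [0.7, 0.0, 0.5]
grip_width: 0.0858
```

Request:
apply_moves(jaw=[1, 1, 1, 1, 1], translation=[[0, -0.045, 0], [0, -0.09, 0], [0, -0.135, 0], [0, -0.18, 0], [0, -0.22, 0]], angular=[[0, 0, 0], [0, 0, 0], [0, 0, 0], [0, 0, 0], [0, 0, 0]])

```text
clock: 17.75
position: [0.5005, -0.0644, 0.237]
tool_rot: [-1.57, 0.0, -1.537]
force: [1.2, -0.1, 0.2]
grip_width: 0.0855
```

Request:
apply_moves(jaw=[1, 1, 1, 1, 1], translation=[[0, -0.045, 0], [0, -0.09, 0], [0, -0.135, 0], [0, -0.18, 0], [0, -0.22, 0]], angular=[[0, 0, 0], [0, 0, 0], [0, 0, 0], [0, 0, 0], [0, 0, 0]])

```text
clock: 18.25
position: [0.5004, -0.2845, 0.2369]
tool_rot: [-1.571, -0.0, -1.537]
force: [0.4, 0.7, 0.5]
grip_width: 0.0854
```

```bash
python3 snap.py d top
```

```text
(no output)
```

View pics/dtop.png

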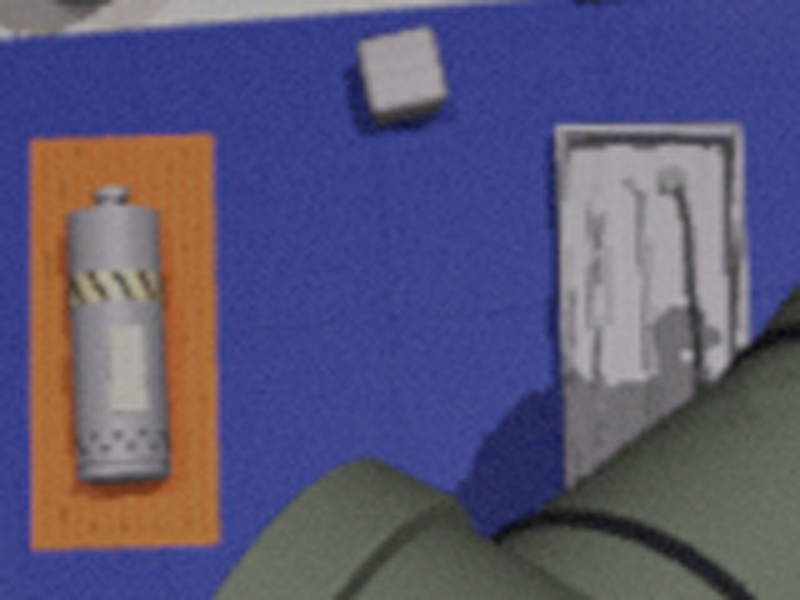

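The tube (x 68–170) lies wholly inside the mat (30–219), and the square tin and tray haven't moved. I'll check from the scene camera that it's at rest and that the dish is in place.

```bash
python3 snap.py e scene top; python3 - <<'E'
import pickle,numpy as np
from h import *
a,b=[pickle.load(open(k,'rb'))['pixels'].astype(int)[140:225,190:235] for k in('dtop.pkl','etop.pkl')]
print('motion diff',abs(a-b).mean())
f=pickle.load(open('etop.pkl','rb'));g=lambda x,y:(188+(x-2)/5,122+(y-2)/5)
print(tube(f,[g(69,213),g(77,470),g(158,210),g(169,470)],.5))
E
```

```text
motion diff 2.2471459694989107
(np.float64(0.15773308348065226), np.float64(2.4114329295052515), array([-1.7, -1.4, -1.7, -1.3]))
```

View pics/escene.png

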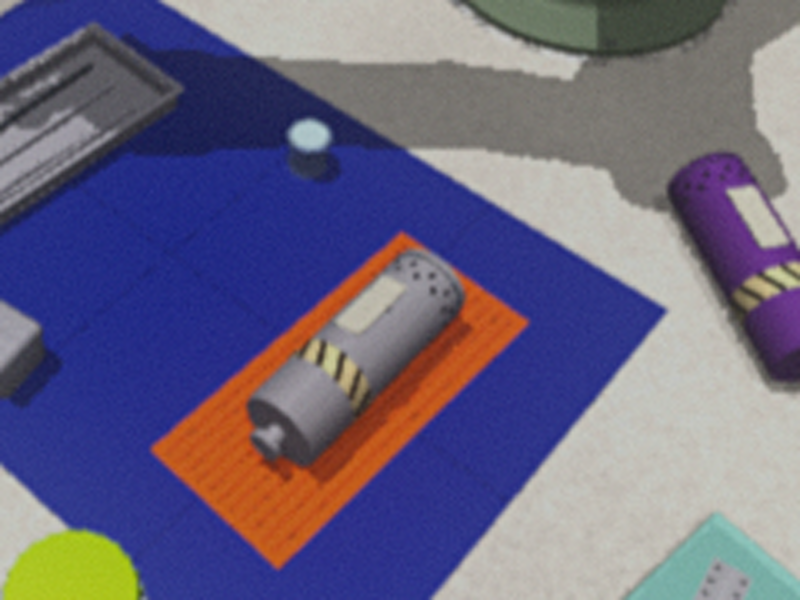

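The tube is at rest in the middle of the mat. The dish, at (310,135), is in the same place as before.

```bash
python3 -c "
from workcell import workorder
workorder.job_done()"
```

```text
the job is handed in; nothing more can be done
```

The tube now lies wholly on the orange mat, the hand is clear, and the job is handed in after about 18.4 s of robot time. I rolled it there with several fingertip strokes over its top, with the jaws held open along its axis the whole time.

**Final check:** the tube's axis is at y≈0.158 m, against the mat midline at about 0.158 m, and it is turned about 1.5° relative to the mat. Both ends should therefore be within about 3 mm of the midline, where 30 mm is allowed. It showed no visible movement between the last two pictures, and the tray, dappen dish and square tin look unmoved.

**What did not go cleanly:**
- **Slipping strokes:** two strokes lost contact early and moved the tube only 3 to 7 mm, so I repeated them.
- **Fingertip force:** the downward force on the tube was usually 20–40 N. It peaked briefly at 53 N and 72 N on two touch-downs, which is firmer than I intended but under the 120 N wrist limit. I took the 40 N limit to cover only the arm and gripper body, not the fingertips.

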